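# Refit the vial wheel on the bench rotator and lock it with the R-clip

### The job

Push the vial wheel along its shaft fully home against the drive, then take the R-clip from its stand, feel for the cross-hole in the top flat of the shaft and push the clip's straight leg down through it, with the bent leg riding over the side of the shaft, until the clip has snapped fully home with its collar on the flat. Be gentle: never push or rub on the rotator or the shaft, by hand or with the clip, harder than about 25 N, and let go of the clip when it is home. Leave the other things on the bench where they are.

Things in the scene. Friction and masses are not known exactly. Their poses are not given: they have to be found in the camera images.
- rotator: Fixed white bench rotator: base 110 (x) x 265 (y) x 14 mm, drive housing 160 tall from y = 108 to 213 mm. Origin on the table under the bare end of the shaft; x across the shaft, y along it towards the drive, z up. A steel shaft, 22 mm across, lies along y, its axis at x = 0, z = 100 mm; it is D-shaped, with a flat 11 mm wide along its top at z = 109.5 mm.
- flat_start (a point): Point on the middle line of the shaft's flat, fixed to the rotator at y = 22 mm, just off the hub's face when the wheel is home. The cross-hole (vertical, right through, 6.5 mm across) lies somewhere between 4 and 40 mm from here along the rotator's -y; the shaft was clamped tight by eye, so its place is not measured: see it or feel for it. The shaft's free end is 46 mm beyond the hole.
- wheel (a joint): How far (m) the vial wheel stands out from home, along the rotator's -y: 0 is home (a hard stop), 0.047 to 0.051 at the start. It slides stiffly (about 4 N), stays where it is left, and does not turn. While it stands out its hub covers the cross-hole.
- hub_face (a point): Centre of the free-end face of the vial wheel's hub, on the shaft axis; at y = 25 mm in the rotator's frame when home. The hub is 28 mm across and 32 mm long; behind it (32 to 52 mm from this point, towards the drive) is the grey wheel, 90 mm across, whose flat outer face above the hub can be pushed with the fingertips.
- clip: R-clip of 4 mm steel wire, 95 mm long, 55 g, standing upright in the stand at the start. Origin at the cut end of its straight leg; z points up that leg; x from the straight leg to the bent leg; y square to the clip's plane. Both legs hang from a black grip. To fit it the clip's plane stands square to the shaft, bent leg on either side.
- clip_tip (a point): The cut lower end (slightly chamfered) of the clip's straight leg (the clip's origin). When home it is 23 mm below the shaft's axis.
- clip_grip (a point): Centre of the clip's black moulded grip, 59.5 mm up the straight leg: 26 mm (clip x) by 14 mm (clip y) by 30 mm tall, centred on the leg. A wire loop 23 mm across stands above it, to 95 mm up the leg.
- clip_collar (a point): Centre of the underside of the square steel collar (8 x 8 x 12 mm) round the straight leg, below the grip, 32.5 mm up the leg. When the clip is home it sits on the shaft's flat; a hard stop.
- clip_spring (a joint): How far (rad) the bent leg is sprung outwards: 0 relaxed, about 0.1 riding over the shaft. The leg (centre line) bows out to x = 14 mm at z = 22, in to a kink at x = 9, z = 11.5, and out to x = 15 at its end, z = 2. With the straight leg 12 mm in the hole the kink meets the shaft; it rides over it in 10 mm with 5 to 10 N of push, then snaps under; 11 mm more to the stop.
- clip_stand: Fixed aluminium block 70 (x) x 46 (y) x 45 mm tall on a black foot 84 x 60 mm. Origin at the centre of its underside. A slot along x, 5.5 mm wide, holds both legs of the clip; the clip's collar rests on its top, so the clip's tip starts 12.5 mm above the table. Lift the clip straight up by 35 mm or more to free it.
- wash_bottle: Bystander, leave alone: clear wash bottle, 66.5 mm across, 160 tall.
- amber_jar: Bystander, leave alone: amber jar, 60 mm across, 85 tall.
- vial_a: Bystander, leave alone: loose amber vial with a white cap, 23 mm across, 50 tall.
- spare_collar: Bystander, leave alone: spare steel ring, 38 mm across, 12 tall.
- driver: Bystander, leave alone: screwdriver lying flat, 170 mm long.
- beaker: Bystander, leave alone: glass beaker, 70 mm across, 90 tall.
- vial_tray: Bystander, leave alone: white divided tray, 130 x 90 x 35 mm.

How it is judged:
By the outcome, as a careful person would: the job done as asked, in the order asked, and still so for the second after the job is handed in, with the robot touching nothing.
It also fails if it takes over 67 s, if anything falls off the work surface, if the arm or the gripper's body presses on something with over 40 N, if the wrist force passes 120 N, or if a joint passes its speed limit or range.

### The arm

A 6-joint arm with a two-finger parallel gripper is mounted at the origin on the work surface. World frame = base frame: x ahead of the robot, y to its left, z up, the work surface at z = 0. Lengths are in m, angles in degrees, forces in N, time in s.
With the tool pointing down it reaches from about 0.3 to 0.75 m from the base axis. Payload 8.5 kg.
Tool frame: the origin (TCP) lies at the very end of the fingers, on their centre line; the grasp point (between the pads) lies 19 mm behind it; x points along the fingers, y is the direction in which the jaws open and shut, and the axes are right-handed (so a half turn about x gives the same grasp; the last joint's range is limited). The gripper opens to 85 mm and grips with 20 to 120 N. Pads are 22 mm wide; open, the fingers measure 114 mm over their backs; the gripper's body (76 mm by 85 mm) begins 54 mm behind the grasp point. The pads swing forward as they close: fully open they stand 13 mm farther back than shut.
Start: joints at [-76.106, 21.807, 74.336, -0, 83.858, -12.336], TCP at [0.243, -0.493, 0.231] pointing down, gripper open.
Joint ranges: [-178.18, 178.18], [-50.72, 133.34], [12.68, 142.11], [-81.47, 261.47], [9.98, 163.14], [-165.26, 165.26]. Speed limits (degrees/s): [136.94, 136.94, 180, 180, 180, 180].

### API

Orientations are given as a 3x3 rotation matrix whose columns are the frame's x, y, z axes.
In Python, from rig import sensors, cams, env gives the robot as it stands.
- The arm moves only by the shell command python3 -m crank 'ROWS' [FORCE]. ROWS is a JSON object of lists of equal length, an entry for each row: "hand": the closure in counts, from 0 (fully open) to 255 (shut); "translation": the shift along the tool's x, y, z in m, a list of three; "dr": the turn, a rotation vector about the tool's x, y, z in rad, a list of three. A call has 1 to 5 rows; each row is the pose to reach, as a shift and turn from the pose commanded when the call began, along the tool's axes at that moment; what a row does not reach only later rows make up. A row lasts 1/10 s, in which the tool goes at most 50 mm and 8.59 degrees, less where a joint would pass 70% of its speed; a pose out of reach is approached as far as the arm can. A call with a gripper value outside its range is refused whole. The fingers move at their own pace and stop on an object; FORCE is the grip in N (left out, the last holds). Time passes only in rows, so rows that repeat a pose let the fingers close. It gives the time, the measured TCP pose, the force and the opening at its end, in the units of the state.
- sensors.observe(): the state, without advancing time (a new reading comes with each control period).
- cams.get_image(name): name is "scene" or "top"; returns (picture, depth): 384x512x3 uint8, blue, green, red; 384x512 float32, m along the optical axis (not along the pixel's ray), 0 where there is no reading.
- cams.calibration(name): a dict with "vertical_fov" (degrees; the focal length in pixels is half the picture's height over the tangent of half this angle, whatever the lens; pixels are square), "cx", "cy" (the principal point, pixels), "extrinsics" (4x4, takes a point from camera to world coordinates). Camera axes: x right, y down, z forward; pixel columns grow to the right and rows downward; lengths in m; the calibration is good to about 2 mm. A picture is of the moment at which its call begins. calibration takes no time and is no camera call.
- env.close_job(): hands the job in, once; it reports no verdict.
The state is a dict: "time_s": time; "q": joint angles; "qvel": joint speeds; "joint_efforts": joint torques, N m; "position": TCP position; "tool_rot": TCP orientation; "ft_force": force on the tool from outside, world axes, zero at the start; "wrist_torque": the same for the moment, N m; "grip_width": finger opening in m.
Only numpy, scipy, OpenCV 4.12 (cv2) and the standard library are available. Lean on these libraries where they do the work, as an engineer would, in place of code of your own. Each camera call takes 0.05 s, during which the arm holds its last target. There are 200 camera calls.

## Working session

There is one attempt and no reset: what is moved stays moved. The work goes in short steps, Python scripts to look and compute and a shell command to move; the robot and the scene stay as the last step left them, time stands still between calls to the robot, and variables do not carry over. Pictures are saved under pics/ and viewed, about 8 in all and at most 12, crops included, and the job is handed in when it is done.

```bash
mkdir -p pics; ls; python3 - <<'E'
from rig import sensors,cams,env
import cv2,numpy as np
for n in("scene","top"):
    im,d=cams.get_image(n); cv2.imwrite(f"pics/{n}0.png",im); np.save(f"pics/{n}0.npy",d)
    c=cams.calibration(n); print(n,c["vertical_fov"],c["cx"],c["cy"]); print(np.round(c["extrinsics"],4))
s=sensors.observe(); print(s)
E
```

```text
pics
scene 52.14432366412416 248.27082056628512 193.25505680735898
[[-0.8482  0.3441 -0.4026  0.915 ]
 [ 0.5296  0.5665 -0.6314  0.4829]
 [ 0.0108 -0.7487 -0.6628  0.6796]
 [ 0.      0.      0.      1.    ]]
top 43.19955367452895 255.8032085355506 191.3712627508437
[[ 0.0219 -0.9884  0.15    0.3957]
 [-0.9995 -0.0251 -0.0199 -0.0632]
 [ 0.0235 -0.1495 -0.9885  1.1902]
 [ 0.      0.      0.      1.    ]]
{'time_s': 0.1, 'q': array([-7.61053537e+01,  2.18390054e+01,  7.43774049e+01,  7.20578462e-04,
        8.38585954e+01, -1.23360133e+01]), 'qvel': array([ 0.0377579 , -0.13288901, -0.16221605, -0.04191605,  0.04869985,
       -0.01454733]), 'joint_efforts': array([ 2.10111524e-03, -4.49225235e+01, -2.31654185e+01, -2.36232536e-04,
        3.74124458e-03,  8.71474839e-06]), 'position': array([ 0.24303024, -0.49311654,  0.23077364]), 'tool_rot': array([[-3.02224685e-04,  4.41984514e-01, -8.97022629e-01],
       [ 1.27379423e-03, -8.97021773e-01, -4.41984521e-01],
       [-9.99999143e-01, -1.27620088e-03, -2.91895200e-04]]), 'ft_force': array([ 0.09944168, -0.75639726,  0.09638396]), 'wrist_torque': array([-0.0427038 , -0.03573431,  0.0263105 ]), 'grip_width': 0.08549070687210068}
```

View pics/scene0.png

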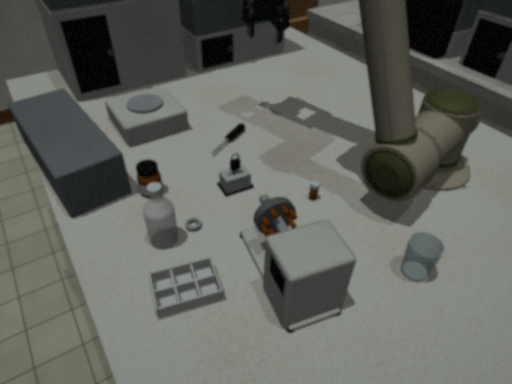

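View pics/top0.png

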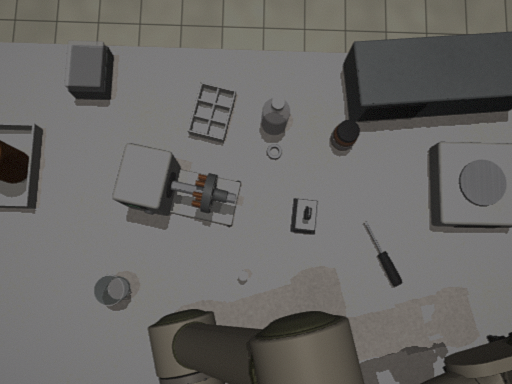

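The scene view shows the rotator around (300,260) with its wheel at (275,215), and the stand with the clip at (235,175). In the top view, the drive is at (147,177), the wheel at (209,193), the shaft end at about (236,198) and the stand at (306,214). Next I'll make brightened crops.

```bash
cat > h.py <<'E'
import numpy as np,cv2
from rig import sensors,cams
def cal(n):
    c=cams.calibration(n); f=192/np.tan(np.radians(c["vertical_fov"]/2)); return f,c["cx"],c["cy"],np.array(c["extrinsics"])
def ray(n,u,v):
    f,cx,cy,E=cal(n); d=E[:3,:3]@np.array([(u-cx)/f,(v-cy)/f,1.]); return E[:3,3],d
def plane(n,u,v,z):
    o,d=ray(n,u,v); return o+d*(z-o[2])/d[2]
def pts(n,depth):
    f,cx,cy,E=cal(n); v,u=np.mgrid[:384,:512]
    P=np.stack([(u-cx)/f*depth,(v-cy)/f*depth,depth],-1); return P@E[:3,:3].T+E[:3,3]
def proj(n,p):
    f,cx,cy,E=cal(n); q=E[:3,:3].T@(np.asarray(p)-E[:3,3]); return q[0]/q[2]*f+cx,q[1]/q[2]*f+cy
E
python3 - <<'E'
from h import *
a=cv2.imread("pics/top0.png")[135:245,110:330]
b=cv2.imread("pics/scene0.png")[145:325,210:360]
g=lambda x:(255*(x/255.)**.6).astype('uint8')
A=cv2.resize(g(a),None,fx=3.6,fy=3.6,interpolation=cv2.INTER_CUBIC)
cv2.imwrite("pics/ca.png",A)
P=pts("top",np.load("pics/top0.npy"))
for v in range(186,204,2): print(v,[f"{int(1000*P[v,u,2])}" for u in range(170,246,3)])
print([ (u,np.round(P[214,u],3).tolist()) for u in range(292,322,3)])
# housing top, stand top
m=(P[...,2]>.145)&(P[...,2]<.175); m[:, :100]=0;m[:,200:]=0;m[240:]=0;m[:130]=0
print(cv2.minAreaRect(P[m][:,:2].astype('float32')),m.sum(),np.median(P[m][:,2]))
m=(P[...,2]>.037)&(P[...,2]<.053); m[:,:285]=0;m[:,330:]=0;m[240:]=0;m[:190]=0
print(cv2.minAreaRect(P[m][:,:2].astype('float32')),m.sum())
m=(P[...,2]>.07)&(P[...,2]<.12); m[:,:285]=0;m[:,330:]=0;m[240:]=0;m[:190]=0
print(P[m].mean(0),m.sum(),P[m][:,2].max())
E
```

```text
186 ['115', '110', '107', '106', '109', '107', '111', '109', '108', '109', '132', '137', '146', '143', '139', '91', '14', '14', '16', '16', '15', '14', '16', '12', '0', '0']
188 ['104', '107', '110', '106', '109', '109', '112', '109', '111', '112', '111', '146', '144', '144', '139', '76', '16', '14', '14', '13', '19', '13', '17', '8', '3', '2']
190 ['103', '103', '110', '109', '108', '109', '112', '109', '109', '109', '110', '144', '145', '144', '137', '110', '107', '107', '13', '16', '14', '14', '15', '-2', '3', '-2']
192 ['94', '28', '12', '16', '100', '104', '107', '108', '138', '135', '108', '143', '145', '144', '126', '113', '112', '114', '113', '111', '13', '12', '14', '1', '0', '0']
194 ['89', '19', '16', '13', '13', '14', '18', '101', '135', '139', '134', '145', '142', '141', '115', '111', '114', '110', '111', '109', '108', '108', '13', '0', '3', '0']
196 ['82', '15', '13', '17', '12', '15', '14', '13', '132', '139', '138', '144', '144', '140', '110', '112', '111', '115', '115', '109', '107', '106', '14', '2', '0', '-1']
198 ['50', '19', '10', '16', '15', '9', '16', '15', '20
[... 362 characters left out ...]
, '136', '133', '76', '13', '13', '8', '108', '16', '102', '106', '10', '1', '0', '-1']
[(292, [0.522, -0.177, 0.005]), (295, [0.52, -0.183, 0.022]), (298, [0.517, -0.187, 0.052]), (301, [0.518, -0.195, 0.044]), (304, [0.515, -0.199, 0.07]), (307, [0.514, -0.204, 0.085]), (310, [0.514, -0.211, 0.087]), (313, [0.519, -0.224, 0.045]), (316, [0.523, -0.237, 0.002]), (319, [0.524, -0.245, 0.001])]
((0.5816689729690552, 0.16284295916557312), (0.10560106486082077, 0.13094376027584076), 79.34169006347656) 2905 0.16006676815758025
((0.517623245716095, -0.20565441250801086), (0.04659070074558258, 0.07041636109352112), 84.88006591796875) 497
[ 0.51629067 -0.2042142   0.08953936] 76 0.10938380370616252
```

View pics/ca.png

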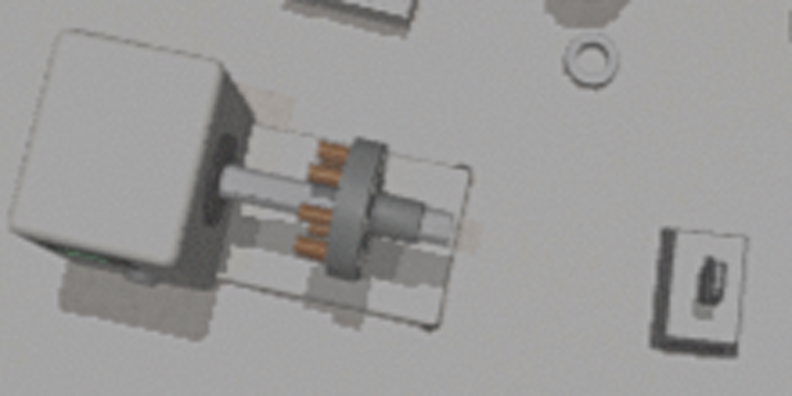

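The top crop shows the drive housing, the wheel (crop 355,210), the hub face (420,222) and the bare shaft ending near (457,230). The base corners are at (470,170) and (435,328), and the clip grip is at (710,282) on the stand. I'll check the rotator axis three ways: housing rectangle, base corners and shaft points.

```bash
python3 - <<'E'
from h import *
P=pts("top",np.load("pics/top0.npy"))
c2=lambda x,y:(110+(x+.5)/3.6-.5,135+(y+.5)/3.6-.5)
a=plane("top",*c2(472,167),.014);b=plane("top",*c2(436,329),.014)
print("base end corners",a,b,"mid",(a+b)/2,np.linalg.norm(a-b))
ye=np.array([np.cos(np.radians(79.34)),np.sin(np.radians(79.34))]);xe=np.array([ye[1],-ye[0]])
c=np.array([.58167,.16284]);o=c-.1605*ye; print("origin",o)
loc=lambda p:(np.array([(np.array(p)[:2]-o)@xe,(np.array(p)[:2]-o)@ye])*1e3).round(1)
print("mid base loc",loc((a+b)/2))
for t,z in (((420,224),.1),((457,230),.105),((230,182),.1095)): print(t,loc(plane("top",*c2(*t),z)))
# shaft points by depth: line fit
Q=P.reshape(-1,3); L=np.c_[(Q[:,:2]-o)@xe,(Q[:,:2]-o)@ye,Q[:,2]]
s=(abs(L[:,0])<.03)&(L[:,2]>.095)&(L[:,2]<.12)
for y0,y1 in((-.07,-.04),(-.045,-.028),(-.026,-.002),(.06,.1),(.07,.085),(.085,.1)):
    k=s&(L[:,1]>y0)&(L[:,1]<y1)
    if k.sum(): print(y0,y1,k.sum(),L[k].mean(0).round(4),L[k,0].min().round(4),L[k,0].max().round(4),L[k,1].min().round(4))
w=(L[:,2]>.122)&(L[:,2]<.155)&(abs(L[:,0])<.04)&(L[:,1]<.06)&(L[:,1]>-.05); w2=L[w];print("wheel top",w2.min(0),w2.max(0))
w=(L[:,2]>.002)&(L[:,2]<.025)&(abs(L[:,0])<.08)&(L[:,1]>-.09)&(L[:,1]<-.03); 
w2=L[(L[:,2]>.009)&(L[:,2]<.019)&(abs(L[:,0])<.07)&(L[:,1]>-.07)&(L[:,1]<.1)]; print("base x",np.percentile(w2[:,0],[.5,99.5]),w2[:,1].min())
E
```

```text
base end corners [ 0.59904116 -0.04935525  0.014     ] [ 0.48775051 -0.02806536  0.014     ] mid [ 0.54339583 -0.0387103   0.014     ] 0.1133087301623344
origin [0.55198062 0.00510988]
mid base loc [ -0.3 -44.7]
(420, 224) [ -0.6 -24.3]
(457, 230) [ -0.1 -48.1]
(230, 182) [-0.8 96.8]
-0.07 -0.04 17 [-0.0008 -0.0419  0.1074] -0.0115 0.0094 -0.0433
-0.045 -0.028 68 [-0.0014 -0.0359  0.1077] -0.0115 0.0099 -0.0433
-0.026 -0.002 131 [-0.0018 -0.0139  0.1106] -0.0142 0.0135 -0.026
0.06 0.1 170 [-0.001   0.0797  0.1085] -0.0112 0.0107 0.0601
0.07 0.085 65 [-0.0011  0.0776  0.1085] -0.0112 0.0102 0.0702
0.085 0.1 62 [-0.0011  0.0923  0.1085] -0.011 0.0104 0.0851
wheel top [-0.03954806  0.00575935  0.12219566] [0.03936445 0.04851107 0.14832345]
base x [-0.05528703  0.05429371] -0.04465692067766955
```

Everything agrees. The rotator origin is about (0.551, 0.005), its y axis points at 79.34°, the shaft runs within 1 mm of the centre line, and the wheel stands about 49 mm out. I'll move over the bare end with fingers shut and tool y opposite to the rotator's y.

```bash
cat >> h.py <<'E'
YE=np.array([np.cos(np.radians(79.34)),np.sin(np.radians(79.34))]);XE=np.array([YE[1],-YE[0]]);O=np.array([.58167,.16284])-.1605*YE-.0008*XE
def st():
    s=sensors.observe();d=s["position"][:2]-O;f=s["ft_force"];R=s["tool_rot"]
    print("t",round(s["time_s"],2),"rot x,y,z mm",(1e3*np.array([d@XE,d@YE,s["position"][2]])).round(1),"F rot",np.round([f[:2]@XE,f[:2]@YE,f[2]],1),"w",round(s["grip_width"]*1e3,1),"yang",np.degrees(np.arctan2(R[1,1],R[0,1])).round(2),"M",np.round(s["wrist_torque"],2), "world",s["position"].round(4))
E
python3 -m crank '{"hand":[255,255,255,255,255],"translation":[[0,-0.15,-0.24],[0,-0.15,-0.24],[0,-0.15,-0.24],[0,-0.15,-0.24],[0,-0.15,-0.24]],"dr":[[0.644,0,0],[0.644,0,0],[0.644,0,0],[0.644,0,0],[0.644,0,0]]}' 60; python3 -c "from h import *;st()"
```

```text
time_s: 0.6
position: [0.3699, -0.2881, 0.2311]
tool_rot: [[-0.0, -0.191, -0.982], [0.0, -0.982, 0.191], [-1.0, -0.0, 0.0]]
ft_force: [1.2, -0.9, -0.8]
grip_width: 0.0123
t 0.6 rot x,y,z mm [-123.9 -321.9  231.1] F rot [ 1.3 -0.6 -0.8] w 12.3 yang -100.99 M [ 0.06  0.01 -0.02] world [ 0.3699 -0.2881  0.2311]
```

```bash
python3 -m crank '{"hand":[255,255,255,255,255],"translation":[[0,-0.29,-0.124],[0,-0.29,-0.124],[0,-0.29,-0.124],[0,-0.29,-0.124],[0,-0.29,-0.124]],"dr":[[0,0,0],[0,0,0],[0,0,0],[0,0,0],[0,0,0]]}'>/dev/null; python3 -c "from h import *;st()"
```

```text
t 1.1 rot x,y,z mm [-25.4 -91.4 231.2] F rot [ 1.6 -0.8  0.6] w 0.1 yang -100.66 M [-0.01 -0.08 -0.  ] world [ 0.5093 -0.0799  0.2312]
```

```bash
python3 -m crank '{"hand":[255,255,255,255,255],"translation":[[0,-0.05,-0.025],[0.04,-0.06,-0.025],[0.08,-0.06,-0.025],[0.104,-0.06,-0.025],[0.104,-0.06,-0.025]],"dr":[[0,0,0],[0,0,0],[0,0,0],[0,0,0],[0,0,0]]}'>/dev/null; python3 -c "from h import *;st()"
```

```text
t 1.6 rot x,y,z mm [ -2.5 -33.2 124.2] F rot [-0.5 -0.5  0.3] w -0.1 yang -100.65 M [-0.01  0.03 -0.01] world [ 0.5426 -0.0269  0.1242]
```

```bash
python3 -m crank '{"hand":[255,255,255,255,255],"translation":[[0,-0.01,-0.002],[-0.001,-0.018,-0.002],[-0.001,-0.022,-0.002],[-0.001,-0.026,-0.002],[-0.001,-0.030,-0.002]],"dr":[[0,0,0],[0,0,0],[0,0,0],[0,0,0],[0,0,0]]}'>/dev/null; python3 -c "from h import *;st()"
python3 -m crank '{"hand":[255,255,255,255,255],"translation":[[0,-0.004,0],[0,-0.008,0],[0,-0.012,0],[0,-0.016,0],[0,-0.020,0]],"dr":[[0,0,0],[0,0,0],[0,0,0],[0,0,0],[0,0,0]]}'>/dev/null; python3 -c "from h import *;st()"
```

```text
t 2.1 rot x,y,z mm [  1.6  -3.7 129.2] F rot [-0.3 -4.2  3.1] w 0.1 yang -100.66 M [-0.55  0.15 -0.03] world [0.5521 0.0013 0.1292]
t 2.6 rot x,y,z mm [  1.4  16.7 128.4] F rot [ 1.5 -3.9  3.5] w 0.2 yang -100.68 M [-0.64 -0.13 -0.05] world [0.5557 0.0214 0.1284]
```

```bash
python3 -m crank '{"hand":[255,255,255,255,255],"translation":[[0,-0.004,0],[0,-0.008,0],[0,-0.012,0],[0,-0.015,0],[0,-0.017,0]],"dr":[[0,0,0],[0,0,0],[0,0,0],[0,0,0],[0,0,0]]}'>/dev/null; python3 -c "from h import *;st()"
python3 -m crank '{"hand":[255,255,255,255,255],"translation":[[0,-0.001,0],[0,-0.002,0],[0,-0.003,0],[0,-0.004,0],[0,-0.004,0]],"dr":[[0,0,0],[0,0,0],[0,0,0],[0,0,0],[0,0,0]]}'>/dev/null; python3 -c "from h import *;st()"
```

```text
t 3.1 rot x,y,z mm [  1.3  33.8 128.3] F rot [ 2.9 -4.2  2.7] w -0.3 yang -100.66 M [-0.62 -0.33 -0.03] world [0.5588 0.0382 0.1283]
t 3.6 rot x,y,z mm [  1.2  37.6 128.3] F rot [ 2.5 -3.7  1.8] w -0.0 yang -100.67 M [-0.55 -0.21 -0.04] world [0.5593 0.0419 0.1283]
```

Small steps now, watching for the force to rise.

```bash
for i in 1 2 3; do :; done
python3 -m crank '{"hand":[255,255],"translation":[[0,-0.001,0],[0,-0.002,0]],"dr":[[0,0,0],[0,0,0]]}'>/dev/null; python3 -c "from h import *;st()"
python3 -m crank '{"hand":[255,255],"translation":[[0,-0.001,0],[0,-0.002,0]],"dr":[[0,0,0],[0,0,0]]}'>/dev/null; python3 -c "from h import *;st()"
python3 -m crank '{"hand":[255,255],"translation":[[0,-0.0005,0],[0,-0.001,0]],"dr":[[0,0,0],[0,0,0]]}'>/dev/null; python3 -c "from h import *;st()"
```

```text
t 3.8 rot x,y,z mm [  1.2  39.4 128.3] F rot [ 1.8 -3.6  0.3] w -0.2 yang -100.67 M [-0.68 -0.18 -0.05] world [0.5597 0.0438 0.1283]
t 4.0 rot x,y,z mm [  1.2  41.5 128.3] F rot [ 2.1 -3.3  1.5] w -0.1 yang -100.67 M [-0.67 -0.25 -0.05] world [0.5601 0.0458 0.1283]
t 4.2 rot x,y,z mm [  1.2  42.5 128.3] F rot [ 2.6 -4.6  1.7] w 0.3 yang -100.67 M [-0.64 -0.22  0.01] world [0.5602 0.0468 0.1283]
```

```bash

python3 -m crank '{"hand":[255,255],"translation":[[0,-0.0005,0],[0,-0.001,0]],"dr":[[0,0,0],[0,0,0]]}'>/dev/null; python3 -c "from h import *;st()"
python3 -m crank '{"hand":[255,255],"translation":[[0,-0.0005,0],[0,-0.001,0]],"dr":[[0,0,0],[0,0,0]]}'>/dev/null; python3 -c "from h import *;st()"
```

```text
t 4.4 rot x,y,z mm [  1.2  43.2 128.3] F rot [ 2.  -7.5  0.8] w 0.2 yang -100.67 M [-1.22 -0.06  0.04] world [0.5604 0.0475 0.1283]
t 4.6 rot x,y,z mm [  1.2  43.3 128.3] F rot [  2.1 -12.8   1.4] w -0.0 yang -100.67 M [-1.91  0.17 -0.03] world [0.5604 0.0476 0.1283]
```

The wheel hit its stop at TCP y = 43.2 mm, with the force rising to 13 N. I'll back off, lift, and head towards the stand.

```bash

python3 -m crank '{"hand":[255,255,255,120,60],"translation":[[0,0.01,0],[0,0.045,0],[-0.04,0.06,0],[-0.08,0.1,0],[-0.09,0.14,0]],"dr":[[0,0,0],[0,0,0],[0,0,0],[0,0,0],[0,0,0]]}'>/dev/null; python3 -c "from h import *;st()"
python3 -m crank '{"hand":[60,60,60,60,60],"translation":[[0,0.12,0],[0,0.12,0],[0,0.12,0],[0,0.12,0],[0,0.12,0]],"dr":[[-0.097,0,0],[-0.097,0,0],[-0.097,0,0],[-0.097,0,0],[-0.097,0,0]]}'>/dev/null; python3 - <<'E'
from h import *
st()
im,d=cams.get_image("top"); cv2.imwrite("pics/top1.png",im); np.save("pics/top1.npy",d)
g=lambda x:(255*(x/255.)**.6).astype('uint8')
a=cv2.resize(g(im[165:225,165:255]),None,fx=8,fy=8,interpolation=cv2.INTER_CUBIC)
cv2.imwrite("pics/c1.png",a)
for y in (-.047,-.02,0,.02,.025):
    p=O+y*YE; print(y,proj("top",[p[0],p[1],.1095]))
E
```

```text
t 5.1 rot x,y,z mm [  1.5 -95.5 221.4] F rot [0.8 0.6 0.6] w 28.5 yang -100.52 M [-0.02 -0.07  0.05] world [ 0.535  -0.0889  0.2214]
t 5.6 rot x,y,z mm [   0.9 -215.   218. ] F rot [ 0.2 -0.1 -0.2] w 65.5 yang -95.13 M [-0.02  0.01 -0.  ] world [ 0.5123 -0.2062  0.218 ]
-0.047 (np.float64(236.02675458938387), np.float64(198.46984271770236))
-0.02 (np.float64(224.28089885450953), np.float64(195.97529150398543))
0 (np.float64(215.58333078820922), np.float64(194.12812689836576))
0.02 (np.float64(206.88837061265676), np.float64(192.28151614911698))
0.025 (np.float64(204.7150379142504), np.float64(191.81994997267202))
```

View pics/c1.png

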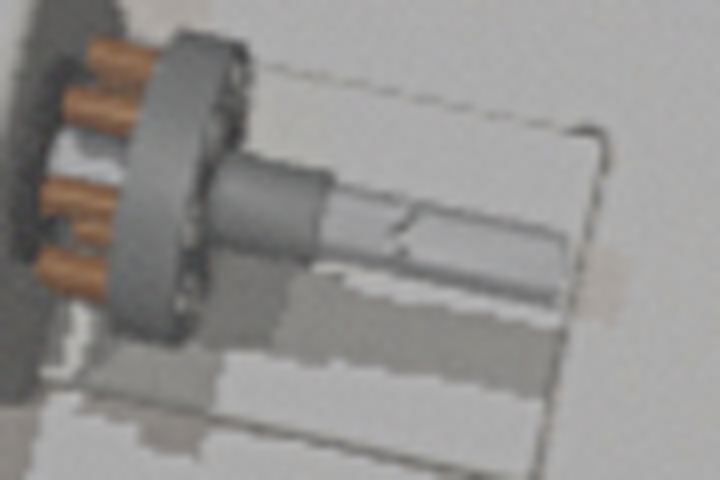

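The hole shows as a dark mark at crop (402,232), which gives rotator y ≈ +2 mm and x ≈ 0 to +1. The shaft end at (562,268) gives y ≈ -44, which agrees with the 46 mm spacing. Next I'll measure the clip on the stand more closely.

```bash
python3 - <<'E'
from h import *
P=pts("top",np.load("pics/top0.npy"));im=cv2.imread("pics/top0.png")
S=P[195:235,285:330];I=im[195:235,285:330]
for lo,hi in((.062,.082),(.082,.092),(.092,.12)):
    m=(S[...,2]>lo)&(S[...,2]<hi); q=S[m]; print(lo,m.sum(),q.mean(0).round(4),q.min(0).round(4),q.max(0).round(4))
sx=np.array([np.cos(np.radians(-5.1)),np.sin(np.radians(-5.1))]);sy=np.array([-sx[1],sx[0]]);c=np.array([.5176,-.2057])
m=S[...,2]>.065
L=np.c_[(S[m][:,:2]-c)@sx,(S[m][:,:2]-c)@sy,S[m][:,2]];print(np.percentile(L,[2,50,98],axis=0).round(4))
# dark grip mask in scene view, ray to z
n="scene";sc=cv2.imread("pics/scene0.png");d=np.load("pics/scene0.npy");Q=pts(n,d)[145:195,210:260]
for lo,hi in((.060,.09),(.09,.12)):
    m=(Q[...,2]>lo)&(Q[...,2]<hi)&(abs(Q[...,0]-.517)<.05)&(abs(Q[...,1]+.205)<.05);L=np.c_[(Q[m][:,:2]-c)@sx,(Q[m][:,:2]-c)@sy,Q[m][:,2]];print("scene",m.sum(),np.percentile(L,[2,50,98],axis=0).round(4))
m=abs(Q[...,2]-.045)<.004;m&=(abs(Q[...,0]-.517)<.06)&(abs(Q[...,1]+.205)<.06);print(cv2.minAreaRect(Q[m][:,:2].astype('float32')))
E
```

```text
0.062 17 [ 0.5141 -0.2009  0.072 ] [ 0.5037 -0.2081  0.0641] [ 0.5283 -0.1982  0.0818]
0.082 48 [ 0.5162 -0.2043  0.0868] [ 0.5046 -0.2132  0.0828] [ 0.5304 -0.199   0.0905]
0.092 19 [ 0.5177 -0.2056  0.1026] [ 0.5076 -0.21    0.0924] [ 0.5284 -0.2039  0.1094]
[[-0.1341 -0.0059  0.0673]
 [-0.0035  0.0021  0.0877]
 [ 0.012   0.1311  1.1902]]
scene 118 [[-0.0131 -0.0063  0.0611]
 [ 0.0007  0.0031  0.0776]
 [ 0.012   0.0066  0.0892]]
scene 23 [[-0.0104 -0.0056  0.0919]
 [-0.0005 -0.001   0.1028]
 [ 0.0089  0.001   0.1084]]
((0.517219603061676, -0.20623286068439484), (0.05138425901532173, 0.07091016322374344), 84.21820068359375)
```

```bash

python3 -m crank '{"hand":[100,120,120,120,120],"translation":[[0.03,-0.001,-0.0046],[0.075,-0.001,-0.0046],[0.12,-0.001,-0.0046],[0.15,-0.001,-0.0046],[0.15,-0.001,-0.0046]],"dr":[[0.005,0,0],[0.005,0,0],[0.005,0,0],[0.005,0,0],[0.005,0,0]]}'>/dev/null; python3 -c "from h import *;st()"
```

```text
t 6.15 rot x,y,z mm [   3.8 -211.8   65. ] F rot [0.8 0.4 0.2] w 45.1 yang -95.3 M [-0.   -0.05 -0.02] world [ 0.5157 -0.2036  0.065 ]
```

```bash

python3 -m crank '{"hand":[120,120,255,255,255],"translation":[[0.005,0.002,-0.001],[0.009,0.002,-0.0012],[0.009,0.002,-0.0012],[0.009,0.002,-0.0012],[0.009,0.002,-0.0012]],"dr":[[0,0,0],[0,0,0],[0,0,0],[0,0,0],[0,0,0]]}' 70 >/dev/null; python3 -c "from h import *;st()"
python3 -m crank '{"hand":[255,255],"translation":[[0,0,0],[0,0,0]],"dr":[[0,0,0],[0,0,0]]}' >/dev/null; python3 -c "from h import *;st()"
```

```text
t 6.65 rot x,y,z mm [   7.5 -215.8   60.3] F rot [-0.1  2.3  4.4] w 13.1 yang -95.4 M [ 0.55 -0.01  0.02] world [ 0.5186 -0.2082  0.0603]
t 6.85 rot x,y,z mm [   7.5 -215.8   60.3] F rot [-0.9  2.5  6.8] w 13.0 yang -95.39 M [0.57 0.03 0.04] world [ 0.5186 -0.2082  0.0603]
```

```bash

python3 -m crank '{"hand":[255,255,255,255,255],"translation":[[-0.01,0,0],[-0.025,0,0],[-0.05,0,0],[-0.08,0,0],[-0.11,0,0]],"dr":[[0,0,0],[0,0,0],[0,0,0],[0,0,0],[0,0,0]]}' >/dev/null; python3 -c "from h import *;st()"
python3 -m crank '{"hand":[255,255,255,255,255],"translation":[[-0.02,-0.04,0],[-0.02,-0.09,0],[-0.02,-0.12,0],[-0.02,-0.13,0],[-0.02,-0.13,0]],"dr":[[0.096,0,0],[0.096,0,0],[0.096,0,0],[0.096,0,0],[0.096,0,0]]}' >/dev/null; python3 - <<'E'
from h import *
st()
g=lambda x:(255*(x/255.)**.6).astype('uint8')
for n in("scene","top"):
    im,d=cams.get_image(n); cv2.imwrite(f"pics/{n}2.png",im); np.save(f"pics/{n}2.npy",d)
s=sensors.observe()
u,v=map(int,proj("scene",s["position"]));print(u,v)
a=cv2.imread("pics/scene2.png")[v-55:v+55,u-70:u+70];print(v-55,u-70)
cv2.imwrite("pics/c2.png",cv2.resize(g(a),None,fx=5.4,fy=5.4,interpolation=cv2.INTER_CUBIC))
E
```

```text
t 7.35 rot x,y,z mm [   6.8 -216.1  171. ] F rot [ 0.9  0.3 -1.2] w 12.6 yang -95.41 M [ 0.03 -0.01  0.02] world [ 0.5179 -0.2084  0.171 ]
t 7.85 rot x,y,z mm [ -5.  -85.9 189.8] F rot [-0.2 -0.3 -1.1] w 13.3 yang -100.79 M [-0.04  0.01  0.02] world [ 0.5304 -0.0782  0.1898]
258 153
98 188
```

View pics/c2.png

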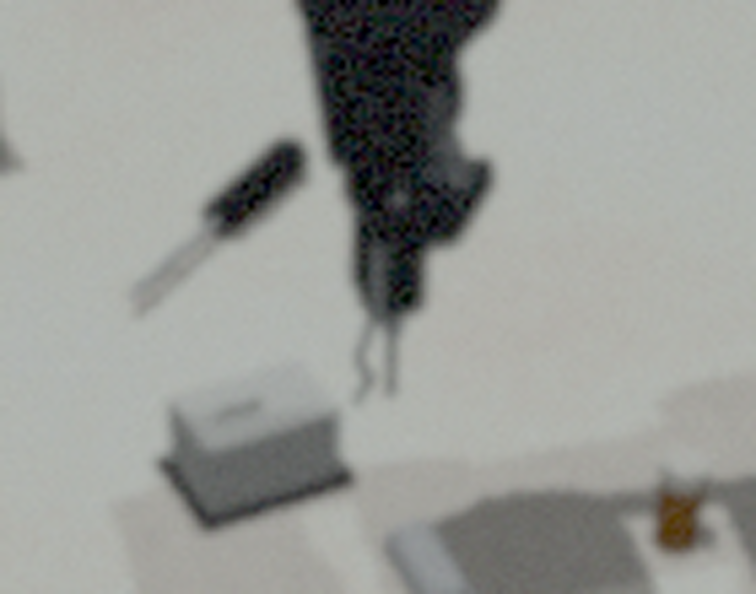

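The clip is held upright, with its straight leg tip at crop (392,393) and its bent leg towards +x. I'll work out the tip's x-offset relative to the TCP.

```bash
python3 - <<'E'
from h import *
st(); s=sensors.observe()
u,v=188+392.5/5.4-.5,98+393.5/5.4-.5
o,d=ray("scene",u,v)
# intersect ray with vertical plane through TCP containing XE
n=np.array([*YE,0]);p=o+d*((s["position"]-o)@n)/(d@n);q=p-s["position"]
print("tip rel TCP: x %.1f z %.1f mm"%(q[:2]@XE*1e3,q[2]*1e3))
# camera bias check: shaft end and hole seen in scene
print("exp tip px",proj("scene",s["position"]-[0,0,.0478]))
for y in(-.044,): 
  for x in(-.0055,0,.0055): p=O+y*YE+x*XE;print(proj("scene",[*p,.1095]))
P=pts("scene",np.load("pics/scene2.npy"));Q=P.reshape(-1,3);L=np.c_[(Q[:,:2]-O)@XE,(Q[:,:2]-O)@YE,Q[:,2]]
k=(abs(L[:,0])<.03)&(L[:,1]>-.05)&(L[:,1]<.02)&(L[:,2]>.06)&(L[:,2]<.13);L=L[k]
t=L[L[:,2]>.106];print("scene shaft",len(t),t.mean(0),np.percentile(L,[1,99],axis=0).round(4))
P=pts("top",np.load("pics/top2.npy"));Q=P.reshape(-1,3);L=np.c_[(Q[:,:2]-O)@XE,(Q[:,:2]-O)@YE,Q[:,2]]
k=(abs(L[:,0])<.03)&(L[:,1]>-.05)&(L[:,1]<.02)&(L[:,2]>.06)&(L[:,2]<.13);L=L[k];print("top shaft",len(L),L.mean(0),np.percentile(L,[1,99],axis=0).round(4))
E
```

```text
t 7.95 rot x,y,z mm [ -4.6 -87.6 189.5] F rot [-0.1 -0.6 -0.7] w 13.1 yang -100.93 M [0.01 0.01 0.  ] world [ 0.5305 -0.0799  0.1895]
tip rel TCP: x -4.3 z -46.2 mm
exp tip px (np.float64(258.3604436140213), np.float64(171.36563304621563))
(np.float64(265.9225044274641), np.float64(194.42168273114902))
(np.float64(263.6067030502491), np.float64(195.01190853235627))
(np.float64(261.2825912062186), np.float64(195.6042524132844))
scene shaft 177 [ 0.001218   -0.01222149  0.1089917 ] [[-0.0095 -0.0452  0.0986]
 [ 0.0108  0.0187  0.1115]]
top shaft 90 [-0.00408627 -0.02764103  0.10813572] [[-0.0106 -0.0431  0.0988]
 [ 0.0043 -0.0132  0.1139]]
```

```bash

python3 -m crank '{"hand":[255,255,255,255,255],"translation":[[0,-0.035,-0.003],[0.005,-0.065,-0.007],[0.015,-0.083,-0.007],[0.024,-0.0846,-0.007],[0.024,-0.0846,-0.007]],"dr":[[-0.005,0,0],[-0.005,0,0],[-0.005,0,0],[-0.005,0,0],[-0.005,0,0]]}' >/dev/null
python3 -m crank '{"hand":[255,255,255],"translation":[[0,0,0],[0,0,0],[0,0,0]],"dr":[[0,0,0],[0,0,0],[0,0,0]]}' >/dev/null; python3 - <<'E'
from h import *
st()
g=lambda x:(255*(x/255.)**.6).astype('uint8')
o=[]
for n in("scene","top"):
    im,d=cams.get_image(n); cv2.imwrite(f"pics/{n}3.png",im); np.save(f"pics/{n}3.npy",d)
    s=sensors.observe();u,v=map(int,proj(n,s["position"]-[0,0,.05]));print(n,v-35,u-35)
    o.append(cv2.resize(g(im[v-35:v+35,u-35:u+35]),None,fx=5.6,fy=5.6,interpolation=cv2.INTER_CUBIC))
cv2.imwrite("pics/c3.png",np.hstack(o))
E
```

```text
t 8.75 rot x,y,z mm [  2.8  -2.8 165.8] F rot [ 0.4 -0.1 -1.1] w 13.0 yang -100.67 M [ 0.02 -0.01  0.03] world [0.5534 0.002  0.1658]
scene 170 235
top 157 181
```

View pics/c3.png

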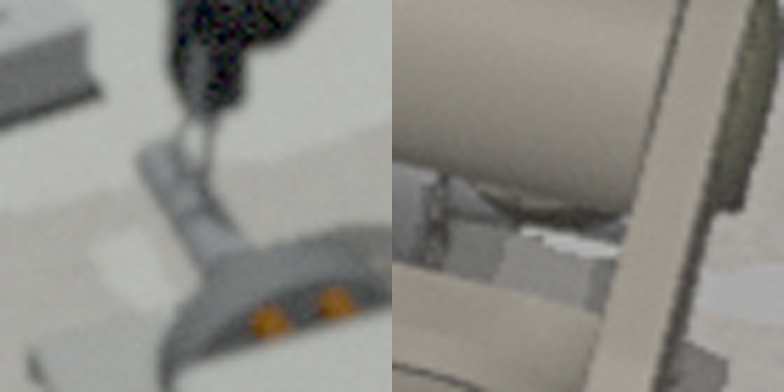

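Left half (scene view): the clip is just above the shaft, with the straight leg's tip near crop (205,175) at the shaft's right side. The top view is blocked by the arm. I'll compute the tip's x from this view.

```bash
python3 - <<'E'
from h import *
s=sensors.observe()
n3=np.array([*YE,0])
for cu,cv in((205,170),(205,180),(200,175)):
    o,d=ray("scene",235+(cu+.5)/5.6-.5,170+(cv+.5)/5.6-.5)
    p=o+d*((s["position"]-o)@n3)/(d@n3);q=p[:2]-O;print(cu,cv,"x %.1f z %.1f"%(q@XE*1e3,p[2]*1e3))
im=cv2.imread("pics/scene3.png")
f=lambda x,y,z:[round(float(t),1) for t in proj("scene",[*(O+x*XE+y*YE),z])]
for x in(-.011,-.0055,0,.0055,.011): print(x,"flat px",f(x,-.0028,.1095 if abs(x)<.006 else .1))
for x in(-.004,-.002,0): print("tip if x",x,f(x,-.0028,.118),f(x,-.0028,.13),f(x,-.0028,.14))
for v in range(190,206,2): print(v,im[v,258:282].mean(1).astype(int))
E
```

```text
205 170 x 1.4 z 131.0
205 180 x 1.1 z 125.9
200 175 x 3.3 z 129.1
-0.011 flat px [275.7, 209.2]
-0.0055 flat px [273.6, 206.6]
0 flat px [271.2, 207.2]
0.0055 flat px [268.8, 207.8]
0.011 flat px [266.3, 211.7]
tip if x -0.004 [273.2, 203.8] [273.5, 199.6] [273.7, 196.0]
tip if x -0.002 [272.3, 204.0] [272.6, 199.8] [272.9, 196.2]
tip if x 0 [271.4, 204.2] [271.7, 200.0] [272.0, 196.4]
190 [142 145 142 142 142 144 141 141 130 107  74  54  52  43  37  41  67  91
 108 119 133 139 145 145]
192 [145 144 143 144 142 144 140 135 120  99  97 100  97  76  66  76 105 131
 142 143 144 145 144 144]
194 [143 140 138 135 131 124 119 106  94  98 117 131 124  97  85 106 132 140
 145 144 146 142 142 143]
196 [137 128 115 102 101  94  87  77  74  88 107 124 119  96  90 115 137 145
 143 143 142 143 144 143]
198 [124 102  85  85  91  92  84  72  65  71  81  94  95  85  87 114 133 136
 135 137 134 138 135 136]
200 [131 106  82  74  81  87  90  83  67  59  66  66  62  62  83 108 123 129
 125 125 126 123 126 125]
202 [135 121  97  81  76  78  79  78  71  68  69  67  57  62  80 108 120 123
 124 123 123 125 121 126]
204 [126 123 118 103  80  70  70  73  78  83  84  77  61  47  66  91 108 118
 122 126 124 125 124 124]
```

The straight leg sits at u ≈ 272, so the tip is within about 1 mm of the shaft's middle line. I'll descend to feel the flat.

```bash

python3 -m crank '{"hand":[255,255,255,255],"translation":[[0.003,0,0],[0.006,0,0],[0.007,0,0],[0.007,0,0]],"dr":[[0,0,0],[0,0,0],[0,0,0],[0,0,0]]}' >/dev/null; python3 -c "from h import *;st()"
python3 -m crank '{"hand":[255,255,255],"translation":[[0.0005,0,0],[0.001,0,0],[0.001,0,0]],"dr":[[0,0,0],[0,0,0],[0,0,0]]}' >/dev/null; python3 -c "from h import *;st()"
python3 -m crank '{"hand":[255,255,255],"translation":[[0.0005,0,0],[0.001,0,0],[0.001,0,0]],"dr":[[0,0,0],[0,0,0],[0,0,0]]}' >/dev/null; python3 -c "from h import *;st()"
```

```text
t 9.25 rot x,y,z mm [  2.4  -1.9 158.1] F rot [ 0.5 -0.8  0.1] w 12.8 yang -100.61 M [ 0.03 -0.01 -0.01] world [0.5532 0.0029 0.1581]
t 9.55 rot x,y,z mm [  2.6  -2.  157.3] F rot [ 0.1 -1.1 -1.1] w 12.8 yang -100.61 M [-0.02 -0.    0.03] world [0.5533 0.0029 0.1573]
t 9.85 rot x,y,z mm [  2.7  -2.  156.7] F rot [0.3 0.4 2.7] w 12.8 yang -100.61 M [0.06 0.09 0.  ] world [0.5535 0.0028 0.1567]
```

```bash

python3 -m crank '{"hand":[255,255,255],"translation":[[0.0006,0,0],[0.0006,-0.001,0],[0.0006,-0.002,0]],"dr":[[0,0,0],[0,0,0],[0,0,0]]}' >/dev/null; python3 -c "from h import *;st()"
for i in 1 2 3 4; do python3 -m crank '{"hand":[255,255],"translation":[[0,-0.0007,0],[0,-0.0014,0]],"dr":[[0,0,0],[0,0,0]]}' >/dev/null; python3 -c "from h import *;st()"; done
```

```text
t 10.15 rot x,y,z mm [  2.7  -0.2 156. ] F rot [ 0.5 -0.3 -1.7] w 12.8 yang -100.62 M [-0.07  0.   -0.01] world [0.5538 0.0045 0.156 ]
t 10.35 rot x,y,z mm [  2.3   1.5 155.3] F rot [ 0.6  1.1 -1. ] w 13.1 yang -100.61 M [ 0.02 -0.06  0.09] world [0.5538 0.0063 0.1553]
t 10.55 rot x,y,z mm [  2.4   2.8 155.5] F rot [-0.8 -1.2  0.5] w 12.9 yang -100.61 M [-0.22  0.09  0.03] world [0.5541 0.0076 0.1555]
t 10.75 rot x,y,z mm [  2.5   3.7 155.7] F rot [ 0.1 -3.9 -0.6] w 12.8 yang -100.62 M [-0.78  0.21  0.01] world [0.5543 0.0085 0.1557]
t 10.95 rot x,y,z mm [  3.    5.8 156.4] F rot [ 0.2 -1.3  6.9] w 12.8 yang -100.62 M [-0.21  0.03  0.01] world [0.5552 0.0104 0.1564]
```

The tip dropped into the hole between y ≈ -0.2 and 3, then rode out again at its far edge. I'll go back to y ≈ 1.5 and push down.

```bash

python3 -m crank '{"hand":[255,255,255,255],"translation":[[-0.001,0.002,0.0002],[-0.001,0.0042,0.0003],[-0.0005,0.0042,0.0003],[0.0002,0.0042,0.0003]],"dr":[[0,0,0],[0,0,0],[0,0,0],[0,0,0]]}' >/dev/null; python3 -c "from h import *;st()"
for i in 1 2 3; do python3 -m crank '{"hand":[255,255],"translation":[[0.0005,0,0],[0.001,0,0]],"dr":[[0,0,0],[0,0,0]]}' >/dev/null; python3 -c "from h import *;st()"; done
```

```text
t 11.35 rot x,y,z mm [  2.1   1.4 155.3] F rot [-0.7  0.3 -0.6] w 13.0 yang -100.62 M [-0.07 -0.06  0.01] world [0.5535 0.0063 0.1553]
t 11.55 rot x,y,z mm [  2.1   1.5 154.3] F rot [-0.3  0.3 -0.2] w 12.8 yang -100.61 M [-0.05 -0.01  0.01] world [0.5536 0.0063 0.1543]
t 11.75 rot x,y,z mm [  2.2   1.5 153.5] F rot [ 0.5 -1.2 -0.7] w 12.6 yang -100.61 M [ 0.01 -0.    0.02] world [0.5536 0.0063 0.1535]
t 11.95 rot x,y,z mm [  2.2   1.4 152.5] F rot [ 0.1  0.1 -1.5] w 13.0 yang -100.61 M [-0.06 -0.01  0.02] world [0.5536 0.0063 0.1525]
```

It's sliding in freely. Continue, watching the side forces.

```bash

for i in 1 2 3; do python3 -m crank '{"hand":[255,255,255],"translation":[[0.001,0,0],[0.002,0,0],[0.0025,0,0]],"dr":[[0,0,0],[0,0,0],[0,0,0]]}' >/dev/null; python3 -c "from h import *;st()"; done
```

```text
t 12.25 rot x,y,z mm [  2.2   1.4 149.9] F rot [ 0.8  0.4 -0.3] w 13.0 yang -100.61 M [ 0.    0.01 -0.02] world [0.5536 0.0063 0.1499]
t 12.55 rot x,y,z mm [  2.2   1.4 147.4] F rot [ 0.  -0.5 -0.3] w 13.1 yang -100.61 M [-0.01 -0.04 -0.03] world [0.5536 0.0062 0.1474]
t 12.85 rot x,y,z mm [  2.7   1.4 145.3] F rot [ 0.9 -0.7  2. ] w 12.9 yang -100.62 M [-0.11 -0.27  0.01] world [0.5541 0.0061 0.1453]
```

```bash

for i in 1 2 3 4; do python3 -m crank '{"hand":[255,255],"translation":[[0.0007,0,0],[0.0015,0,0]],"dr":[[0,0,0],[0,0,0]]}' >/dev/null; python3 -c "from h import *;st()"; done
```

```text
t 13.05 rot x,y,z mm [  2.9   1.4 144.1] F rot [ 2.8 -0.7  4.1] w 12.9 yang -100.61 M [-0.11 -0.52 -0.03] world [0.5543 0.0061 0.1441]
t 13.25 rot x,y,z mm [  2.9   1.4 142.4] F rot [ 4.8 -0.5  3.4] w 12.7 yang -100.62 M [-0.2  -1.07  0.01] world [0.5543 0.006  0.1424]
t 13.45 rot x,y,z mm [  3.3   1.3 141. ] F rot [ 5.7 -0.4  4. ] w 12.7 yang -100.62 M [-0.41 -1.28  0.01] world [0.5547 0.0059 0.141 ]
t 13.65 rot x,y,z mm [  3.5   1.4 139.6] F rot [6.7 0.5 3.2] w 12.7 yang -100.62 M [-0.25 -1.45 -0.  ] world [0.5549 0.006  0.1396]
```

```bash

for i in 1 2 3 4; do python3 -m crank '{"hand":[255,255],"translation":[[0.0007,0,0],[0.0015,0,0]],"dr":[[0,0,0],[0,0,0]]}' >/dev/null; python3 -c "from h import *;st()"; done
```

```text
t 13.85 rot x,y,z mm [  3.6   1.2 138.2] F rot [ 7.  -1.1  4.4] w 12.9 yang -100.63 M [-0.18 -1.4   0.02] world [0.555  0.0058 0.1382]
t 14.05 rot x,y,z mm [  3.5   1.3 136.4] F rot [ 7.2 -0.  -0.8] w 12.5 yang -100.62 M [-0.32 -1.58 -0.03] world [0.5549 0.0059 0.1364]
t 14.25 rot x,y,z mm [  3.6   1.2 134.8] F rot [ 6.6 -0.5  1.1] w 12.9 yang -100.62 M [-0.29 -1.42 -0.  ] world [0.5549 0.0058 0.1348]
t 14.45 rot x,y,z mm [  3.4   1.4 133. ] F rot [ 7.1  0.9 -0.5] w 13.1 yang -100.63 M [-0.3  -1.57 -0.05] world [0.5548 0.006  0.133 ]
```

```bash

for i in 1 2 3; do python3 -m crank '{"hand":[255,255],"translation":[[0.001,0,0],[0.002,0,0]],"dr":[[0,0,0],[0,0,0]]}' >/dev/null; python3 -c "from h import *;st()"; done
for i in 1 2; do python3 -m crank '{"hand":[255,255],"translation":[[0.0005,0,0],[0.001,0,0]],"dr":[[0,0,0],[0,0,0]]}' >/dev/null; python3 -c "from h import *;st()"; done
```

```text
t 14.65 rot x,y,z mm [  3.1   1.3 130.9] F rot [ 5.9 -0.  -0.3] w 13.0 yang -100.62 M [-0.25 -1.29  0.01] world [0.5545 0.006  0.1309]
t 14.85 rot x,y,z mm [  2.6   1.3 128.7] F rot [ 4.1 -0.4 -0.4] w 12.8 yang -100.62 M [-0.23 -0.92 -0.05] world [0.554  0.0061 0.1287]
t 15.05 rot x,y,z mm [  2.1   1.4 126.6] F rot [ 3.9 -0.6 -1.5] w 12.8 yang -100.61 M [-0.19 -0.71 -0.01] world [0.5535 0.0062 0.1266]
t 15.25 rot x,y,z mm [  2.    1.4 125.8] F rot [ 2.7 -0.2 -0.7] w 12.7 yang -100.61 M [-0.1  -0.66 -0.05] world [0.5534 0.0063 0.1258]
t 15.45 rot x,y,z mm [  1.9   1.4 124.9] F rot [1.2 0.6 1.3] w 13.0 yang -100.61 M [-0.12 -0.42 -0.03] world [0.5533 0.0063 0.1249]
```

```bash

for i in 1 2 3; do python3 -m crank '{"hand":[255,255],"translation":[[0.0005,0,0],[0.001,0,0]],"dr":[[0,0,0],[0,0,0]]}' >/dev/null; python3 -c "from h import *;st()"; done
```

```text
t 15.65 rot x,y,z mm [  2.1   1.5 124.6] F rot [-0.4 -0.4  8.8] w 12.4 yang -100.6 M [ 0.06  0.16 -0.  ] world [0.5535 0.0063 0.1246]
t 15.85 rot x,y,z mm [  2.1   1.5 124.4] F rot [-2.5 -0.9 15.3] w 13.3 yang -100.6 M [ 0.08  0.56 -0.02] world [0.5536 0.0063 0.1244]
t 16.05 rot x,y,z mm [  2.2   1.5 124.2] F rot [-5.7 -0.2 21.4] w 13.0 yang -100.6 M [0.1  0.97 0.  ] world [0.5536 0.0063 0.1242]
```

The collar is firmly on the flat: hard stop at TCP z = 124.6 against a predicted 124.8, peak about 21 N. I'll take the load off, open a little and withdraw upward.

```bash

python3 -m crank '{"hand":[255,255,255],"translation":[[-0.001,0,0],[-0.002,0,0],[-0.0022,0,0]],"dr":[[0,0,0],[0,0,0],[0,0,0]]}' >/dev/null; python3 -c "from h import *;st()"
python3 -m crank '{"hand":[160,160,160,160,160],"translation":[[0,0,0],[0,0,0],[0,0,0],[0,0,0],[0,0,0]],"dr":[[0,0,0],[0,0,0],[0,0,0],[0,0,0],[0,0,0]]}' >/dev/null; python3 -c "from h import *;st()"
python3 -m crank '{"hand":[160,160,160,160,160],"translation":[[-0.01,0,0],[-0.025,0,0],[-0.045,0,0],[-0.075,0,0],[-0.1,0,0]],"dr":[[0,0,0],[0,0,0],[0,0,0],[0,0,0],[0,0,0]]}' >/dev/null; python3 -c "from h import *;st()"
python3 -m crank '{"hand":[160,160,160,160,160],"translation":[[0,0.05,0.02],[0,0.1,0.04],[0,0.15,0.06],[0,0.2,0.08],[0,0.21,0.08]],"dr":[[0,0,0],[0,0,0],[0,0,0],[0,0,0],[0,0,0]]}' >/dev/null
python3 - <<'E'
from h import *
st()
g=lambda x:(255*(x/255.)**.6).astype('uint8')
o=[]
for n in("scene","top"):
    im,d=cams.get_image(n); cv2.imwrite(f"pics/{n}4.png",im); np.save(f"pics/{n}4.npy",d)
    u,v=map(int,proj(n,[.553,.006,.12]));print(n,v-35,u-35)
    o.append(cv2.resize(g(im[v-35:v+35,u-35:u+35]),None,fx=5.6,fy=5.6,interpolation=cv2.INTER_CUBIC))
    L=pts(n,d).reshape(-1,3);L=np.c_[(L[:,:2]-O)@XE,(L[:,:2]-O)@YE,L[:,2]];k=(abs(L[:,0])<.022)&(abs(L[:,1]-.0015)<.016)&(L[:,2]>.118)&(L[:,2]<.2)
    print(k.sum(),np.percentile(L[k],[2,50,98],axis=0).round(4))
cv2.imwrite("pics/c4.png",np.hstack(o))
E
```

```text
t 16.35 rot x,y,z mm [  2.    1.4 124.7] F rot [-0.5 -0.1  6.6] w 12.9 yang -100.61 M [-0.01  0.    0.04] world [0.5534 0.0063 0.1247]
t 16.85 rot x,y,z mm [  2.1   1.4 124.1] F rot [-0.1  0.3 -1.2] w 32.1 yang -100.61 M [ 0.02 -0.05  0.05] world [0.5535 0.0063 0.1241]
t 17.35 rot x,y,z mm [  2.3   1.4 226.5] F rot [-0.1  0.5  0.3] w 31.9 yang -100.61 M [-0.01 -0.08 -0.02] world [0.5537 0.0063 0.2265]
t 17.85 rot x,y,z mm [ -79.1 -211.2  225.2] F rot [0.5 0.2 0. ] w 32.3 yang -100.75 M [ 0.    0.   -0.06] world [ 0.4344 -0.1877  0.2252]
scene 169 236
212 [[-0.0118 -0.0043  0.1224]
 [ 0.0014  0.0046  0.1451]
 [ 0.0124  0.008   0.1708]]
top 157 180
92 [[-0.0128 -0.0052  0.1277]
 [-0.0026  0.0003  0.1513]
 [ 0.0103  0.0083  0.1732]]
```

View pics/c4.png

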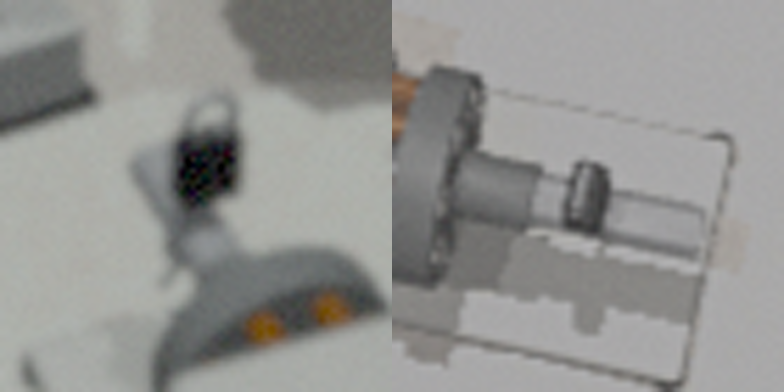

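The clip stands upright and square to the shaft, at (205,165) in the left view and (588,195) in the right. The bent leg's end shows under the shaft at (168,280), and the loop top is at 171–173 mm against an expected 172 when home. The wheel is home and the arm is clear, so I'm handing in.

```bash
python3 -c "
from rig import env,sensors
print(sensors.observe()['time_s']); print(env.close_job())"
```

```text
17.95
the job is handed in; nothing more can be done
None
```

The job is handed in at 17.95 s: the vial wheel is home against the drive, and the R-clip is fitted through the shaft and released.

- **Wheel:** I pushed it about 49 mm along the shaft to its hard stop; the push peaked at about 13 N.
- **Finding the hole:** I felt along the flat with the clip's tip. It dropped in near y ≈ 1.5 mm in the rotator's frame, close to the 2 mm estimated from the camera.
- **Fitting the clip:** I pushed the straight leg down with the bent leg riding over the +x side of the shaft. The collar stopped on the flat with the gripper tip at 124.6 mm, against 124.8 mm predicted. Vertical push was about 21 N at most (about 22 N with the side force), measured at the end of each short move.
- **Last checks:** After letting go, the loop's top read 171–173 mm, against 172 mm when fully home. The clip stood upright and square to the shaft, with the bent leg showing below it, and the wheel was still home.
- **Disagreements:** The camera readings of the clip tip's sideways offset in the fingers differed by about 2 mm, and feeling for the hole settled it. The grasp also ended up about 7 mm higher on the grip than I intended, with no ill effect.
- **Not checked:** I never touched the other things on the bench, but I took no final close look at them.

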